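# Shut and lock the filter hatch

## Robot

A 7-joint arm with a two-finger parallel gripper is mounted at the origin on the work surface. World frame = base frame: x ahead of the robot, y to its left, z up, the work surface at z = 0. Lengths are in m, angles in rad, forces in N, time in s.
With the tool pointing down it reaches from about 0.4 to 0.85 m from the base axis. Payload 10.4 kg.
Tool frame: the origin (TCP) lies between the finger pads; the fingertips stand 22 mm ahead of it and the grasp point (between the pads) lies 3 mm ahead of it; z points along the fingers, y is the line along which they close (so a half turn about z gives the same grasp; the last joint's range is limited). The gripper opens to 85 mm and grips with 20 to 120 N. Pads are 22 mm wide; open, the fingers measure 114 mm over their backs; the gripper's body (76 mm by 85 mm) begins 54 mm behind the grasp point. The pads swing forward as they close: fully open they stand 13 mm farther back than shut.
Start: joints at [1.115, 0.332, -0.065, 1.46, 0.022, 1.35, -0.088], TCP at [0.262, -0.567, 0.253] pointing down, gripper open.
Joint ranges: [-2.6, 2.6], [-0.5, 2.12], [-1.47, 1.34], [0.16, 2.42], [-1.27, 4.41], [0.06, 2.06], [-2.6, 2.6]. Speed limits (rad/s): [2.22, 2.22, 2.79, 2.79, 3.14, 3.14, 3.14].

## Interface

Orientations are given as a unit quaternion [w, x, y, z].
In Python, from bench import * gives the robot as it stands.
- The arm moves only by the tool play_rows, never from a script. Its argument "motion" is a list of rows, each a list of 3 entries, a list of its own where there are three numbers: the turn, a rotation vector about the world's x, y, z in degrees, then the shift along the world's x, y, z in mm, then the finger opening in mm, from 0 to 85.4. In form: [[[rx, ry, rz], [dx, dy, dz], jaw], ...]. A call has exactly 5 rows; each row is the pose to reach, as a shift and turn from the pose commanded when the call began; what a row does not reach only later rows make up. A row lasts 1/10 s, in which the tool goes at most 50 mm and 8.59 degrees, less where a joint would pass 70% of its speed; a pose out of reach is approached as far as the arm can. A call with a gripper value outside its range is refused whole. The fingers move at their own pace and stop on an object; "newtons" is the grip in N (left out, the last holds). Time passes only in rows, so rows that repeat a pose let the fingers close, or fill a call up. It gives the time, the measured TCP pose, the force, the opening and the grip force at its end, in the units of the state.
- get_obs(): the state, without advancing time (a new reading comes with each control period).
- read_camera(name): name is "scene" or "top"; returns a dict with "frame" (480x640x3 uint8, red, green, blue), "fov_y" (degrees; the focal length in pixels is half the picture's height over the tangent of half this angle, whatever the lens; pixels are square), "cx", "cy" (the principal point, pixels), "D" ([k1, k2, p1, p2, k3] as OpenCV has them; the pictures are not rectified), "world_from_camera" (4x4, takes a point from camera to world coordinates). Camera axes: x right, y up, looking along -z (the intrinsics and any distortion apply to the point x, -y, -z); pixel columns grow to the right and rows downward; lengths in m; the calibration is good to about 2 mm. A picture is of the moment at which its call begins. There is no depth.
- hand_in(): hands the job in; it is judged then, once.
The state is a dict: "t": time; "qpos": joint angles; "joint_velocities": joint speeds; "joint_efforts": joint torques, N m; "tool_pos": TCP position; "eef_rot": TCP orientation; "force": force on the tool from outside, world axes, zero at the start; "wrist_torque": the same for the moment, N m; "opening": finger opening in m; "grip_force": force on a finger pad.
Only numpy, scipy, OpenCV 4.12 (cv2) and the standard library are available. Lean on these libraries where they do the work, as an engineer would, in place of code of your own. Each camera call takes 0.05 s, during which the arm holds its last target. There are 200 camera calls.

## Task

Push the blue hatch of the dust filter box fully down with the fingertips until it is shut; then set a fingertip in the slot of the round orange cam fastener on it and turn it clockwise (seen from above) as far as it goes, so that the slot lines up with the two green marks and the hatch is locked. Nothing is to be lifted: do not raise the hatch any further, leave everything else on the bench where it is, and finish with the gripper clear.

Things in the scene. Friction and masses are not known exactly. Their poses are not given: they have to be found in the camera images.
- filter_box: grey sheet-metal filter box fixed to the bench, 260 (its x) by 300 (its y) by 100 high, open on top under the hatch; origin at the centre of its underside, x pointing from its front edge (towards the robot) to the hinge side at the far edge, z up; turned up to 0.3 rad either way about the vertical
- hatch (a joint): angle (rad) of the blue hatch, a plate 264 by 306 by 8 thick over the box's top; 0 = shut (hard stop, plate level, its top 108 mm above the bench), larger = front edge raised; starts at 0.12 to 0.32. Hinge line along the box's y at box x = +130, 100 mm above the bench (plate's underside). Stiff friction hinge: stays where left; pushing it down at the pad takes about 1 to 4 N
- press_pad (a point): centre of the top of a black round rubber pad, 32 across, on the hatch, 185 mm from the hinge line and 115 mm to the box's +y side of the cam's centre: a good place to press the hatch shut; when shut it lies 111 mm above the bench
- cam_centre (a point): on the axis of the cam fastener, level with its top, 27 mm above the hatch's underside, 185 mm from the hinge line (127 mm above the bench when shut); z axis = hatch's normal, x axis points to the hinge. The cam is an orange disc 91 across, inside a fixed steel collar (94 inner, 106 outer diameter) as high as the disc; a straight slot 32 wide, 16 deep, crosses the whole disc through its centre
- cam (a joint): turn of the cam (rad), growing clockwise from above: 0 = open, slot along the box's y (red marks); 1.571 = hard stop, locked, slot along the box's x (green marks); starts at 0 to 0.35. Swings a tongue under a lip of the box, passing only with the hatch fully down; locked, it keeps the hatch shut. Steady friction: 3 to 4 N pushed sideways on the slot's wall 28 mm off the axis; stays where left
- slot_left (a point): point in the slot 28 mm from the cam's axis, level with the disc's top; the slot's floor is 16 mm below it. On the box's +y side when the cam is open, on its +x (hinge) side when locked; turns with the cam. A shut two-finger gripper's tips fit in the slot here
- slot_right (a point): the same at the opposite end of the slot: on the box's -y side when open, on the front (-x, robot's) side when locked
- glue: white glue bottle, 60 across, 170 tall, standing beside the box; origin at the centre of its underside; not to be disturbed
- tape: yellow roll of tape, 100 across, 30 tall, lying flat beside the box; origin at the centre of its underside; not to be disturbed
- offcut: light wooden offcut, 160 by 45 by 30 tall, beside the box; origin at the centre of its underside; not to be disturbed
- screw_cup: green cup, 72 across, 60 tall, beside the box; origin at the centre of its underside; not to be disturbed
- screwdriver: screwdriver with a red handle lying on the bench along the box's front; not to be disturbed
- dust_brush: hand brush lying on the left of the bench; not to be disturbed
- square: joiner's square of dark wood and steel lying on the right of the bench; not to be disturbed

How it is judged:
On the way, in this order (a step that is already met when the one before it is completed fails the run):
1. the hatch is pushed fully shut (value of joint hatch below 0.02 rad and value of joint cam below 0.7 rad), for 0.2 s.
2. the cam is turned to locked (value of joint cam above 1.4 rad and value of joint hatch below 0.03 rad), for 0.2 s.
At the end, for the whole second after the job is handed in: the hatch is shut (within 0.03 rad) and the cam stands at locked (at least 1.4 of its 1.571 rad), both at rest (all of step 2 and velocity of joint each of cam, hatch below 0.05 rad/s); the robot touches nothing.
It fails at once if the hatch is lifted further open (value of joint hatch above 0.38 rad).
It fails at once if a thing standing on the bench is moved more than 25 mm or lifted (distance of any of glue, tape, offcut, screw_cup, screwdriver, dust_brush, square from where it was at the start of the episode above 0.025 m or angle between glue's own z axis and vertical above 0.5 rad).
It also fails if it takes over 48 s, if anything falls off the work surface, if the arm or the gripper's body presses on something with over 40 N, if the wrist force passes 120 N, or if a joint passes its speed limit or range.

## Working session

There is one attempt and no reset: what is moved stays moved. The work goes in short steps, Python scripts to look and compute and a tool call to move; the robot and the scene stay as the last step left them, time stands still between calls to the robot, and variables do not carry over. Pictures are saved under pics/ and viewed, at most 10 in all, crops included, and the job is handed in when it is done.

Besides the shell and the picture viewer there is one more tool, called as name(argument=value, ...) on one line, values as JSON. play_rows: Moves the arm, as the interface text tells. Its arguments: {"type":"object","properties":{"motion":{"type":"array"},"newtons":{"type":"number"}},"required":["motion"]}

```bash
mkdir -p pics; python3 - <<'E'
from bench import *
import cv2,pickle,numpy as np
o=get_obs();print({k:np.round(v,3) for k,v in o.items()})
for n in("scene","top"):
    c=read_camera(n);pickle.dump(c,open(n+'.pkl','wb'));cv2.imwrite(f'pics/{n}1.png',c['frame'][:,:,::-1])
    print(n,c['fov_y'],c['cx'],c['cy'],c['D'],np.round(c['world_from_camera'],3))
E
```

```text
{'t': np.float64(0.0), 'qpos': array([ 1.115,  0.333, -0.065,  1.461,  0.022,  1.35 , -0.089]), 'joint_velocities': array([ 0.   , -0.001, -0.001,  0.001,  0.   , -0.001, -0.   ]), 'joint_efforts': array([ 2.0000e-03, -6.2545e+01,  5.0000e-02, -3.9161e+01,  1.6000e-02,
        1.0000e-02, -0.0000e+00]), 'tool_pos': array([ 0.262, -0.567,  0.253]), 'eef_rot': array([-0.001,  0.977,  0.215, -0.   ]), 'force': array([0.1  , 0.395, 0.025]), 'wrist_torque': array([ 0.022,  0.034, -0.018]), 'grip_force': np.float64(0.0), 'opening': np.float64(0.086)}
scene 42.87317132551922 320.3914632225198 235.86255729258346 [0.01575704 0.         0.         0.         0.        ] [[-0.274 -0.805  0.527  1.384]
 [ 0.962 -0.222  0.161  0.253]
 [-0.013  0.551  0.835  1.406]
 [ 0.     0.     0.     1.   ]]
top 56.52350978697942 316.88826058275475 241.40478600686316 [-0.07126039  0.          0.          0.          0.        ] [[-0.022  0.976 -0.215  0.36 ]
 [-1.    -0.021  0.009  0.005]
 [ 0.004  0.215  0.977  1.1  ]
 [ 0.     0.     0.     1.   ]]
```

View pics/scene1.png

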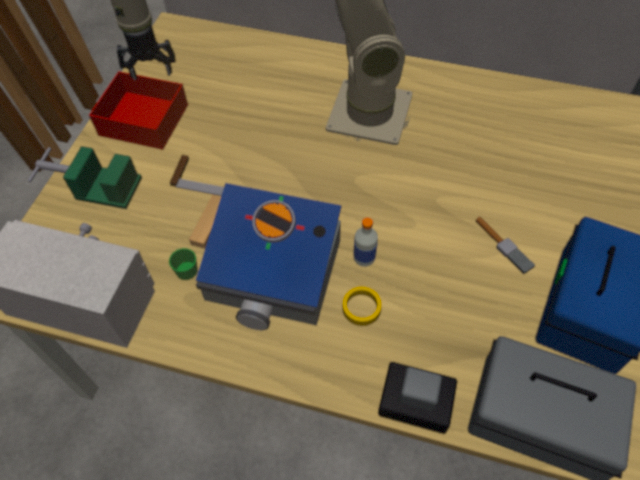

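View pics/top1.png

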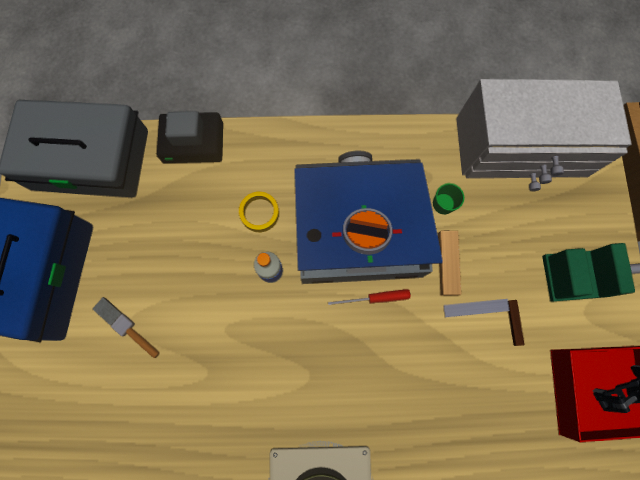

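```bash
cat > h.py <<'E'
import cv2,pickle,numpy as np
def K(c):
    f=c['frame'].shape[0]/2/np.tan(np.radians(c['fov_y']/2));return np.array([[f,0,c['cx']],[0,f,c['cy']],[0,0,1.]])
def ray(c,p):
    u=cv2.undistortPoints(np.array([[p]],float),K(c),np.array(c['D'],float))[0,0];T=np.array(c['world_from_camera'])
    d=T[:3,:3]@[u[0],-u[1],-1];return T[:3,3],d/np.linalg.norm(d)
def tri(c1,p1,c2,p2):
    A=np.zeros((3,3));b=np.zeros(3)
    r=[ray(c1,p1),ray(c2,p2)]
    for o,d in r:
        P=np.eye(3)-np.outer(d,d);A+=P;b+=P@o
    x=np.linalg.solve(A,b);return x,[np.linalg.norm((np.eye(3)-np.outer(d,d))@(x-o)) for o,d in r]
def plane(c,p,P0,n):
    o,d=ray(c,p);return o+d*(n@(P0-o))/(n@d)
def blobs(m,amin):
    cs,_=cv2.findContours(m.astype(np.uint8),cv2.RETR_EXTERNAL,cv2.CHAIN_APPROX_NONE)
    return [k for k in cs if cv2.contourArea(k)>=amin]
def feats(c,near,padnear):
    h=cv2.cvtColor(c['frame'],cv2.COLOR_RGB2HSV).astype(int);H,S,V=h[...,0],h[...,1],h[...,2]
    yy,xx=np.mgrid[:480,:640];R=np.hypot(xx-near[0],yy-near[1])
    o=(H>5)&(H<20)&(S>180)&(V>120)&(R<32)
    pts=np.vstack(blobs(o,20));hull=cv2.convexHull(pts);el=cv2.fitEllipse(hull)
    pad=(V<55)&(np.hypot(xx-padnear[0],yy-padnear[1])<13)
    pk=max(blobs(pad,10),key=cv2.contourArea);m=cv2.moments(pk)
    parts=[np.array([cv2.moments(k)['m10'],cv2.moments(k)['m01']])/cv2.moments(k)['m00'] for k in blobs(o,20)]
    return np.array(el[0]),np.array([m['m10'],m['m01']])/m['m00'],parts,el,cv2.contourArea(pk)
E
python3 - <<'E'
from h import *
s=pickle.load(open('scene.pkl','rb'));t=pickle.load(open('top.pkl','rb'))
fs=feats(s,(274,220),(320,231));ft=feats(t,(368,229),(314,235));print(fs);print(ft)
C,e=tri(s,fs[0],t,ft[0]);P,e2=tri(s,fs[1],t,ft[1]);print('cam',C,e,'pad',P,e2)
y=P-C;y[2]=0;print(np.linalg.norm(y));y/=np.linalg.norm(y);x=np.array([y[1],-y[0],0]);z=np.array([0,0,1.])
from scipy.optimize import brentq
a1=brentq(lambda a:.1+.185*np.sin(a)+.027*np.cos(a)-C[2],-.2,.6);a2=brentq(lambda a:.1+.185*np.sin(a)+.011*np.cos(a)-P[2],-.2,.6)
print('yaw',np.arctan2(x[1],x[0]),'hatch',a1,a2);a=(a1+a2)/2
n=np.cos(a)*z+np.sin(a)*x; xh=np.cos(a)*x-np.sin(a)*z  # towards hinge, down when raised
for c,f in((s,fs),(t,ft)):
    q=[plane(c,p,C,n) for p in f[2]]
    d=q[0]-q[1];dd=np.array([d@xh,d@y]);w=np.arctan2(dd[0],dd[1]) # parts separated perpendicular to slot
    print('parts dir from +y toward +x deg',np.degrees(w))
Hh=C+xh*.185-n*.027;print('hinge',Hh)
C0=Hh-x*.185+z*.027;P0=C0+.115*y;P0[2]=.111;print('shut cam',C0,'pad',P0,'x',x,'y',y)
g=(np.array(t['frame']).astype(int))
for nm,uv,zz in(('glue top',(264,260),.17),('glue base',(268,270),.05)):print(nm,plane(t,uv,np.array([0,0,zz]),z))
E
```

```text
(array([273.25476074, 219.92817688]), array([318.89041096, 231.03424658]), [array([267.62987013, 229.04834055]), array([278.75982533, 210.76128093])], ((273.2547607421875, 219.9281768798828), (32.28977584838867, 35.299434661865234), 59.48332595825195), 73.0)
(array([367.30981445, 229.08784485]), array([313.63899868, 234.96179183]), [array([365.2732589 , 239.76129718]), array([369.41410488, 217.78059072])], ((367.309814453125, 229.0878448486328), (36.229705810546875, 41.86051940917969), 98.77891540527344), 126.5)
cam [ 0.58920411 -0.1118061   0.16992972] [np.float64(0.0010599706454329126), np.float64(0.0010599706454329204)] pad [0.58204222 0.0034182  0.15578527] [np.float64(0.0007173342665899641), np.float64(0.0007173342665899742)]
0.11544666966834095
yaw 0.062076255073308974 hatch 0.238434307405758 0.24636242543774212
parts dir from +y toward +x deg 107.11762564134516
parts dir from +y toward +x deg -73.00591931140113
hinge [ 0.76198137 -0.10106694  0.09931323]
shut cam [ 0.5773377  -0.11254367  0.12631323] pad [0.57020352 0.00223482 0.111     ] x [0.99807389 0.06203639 0.        ] y [-0.06203639  0.99807389  0.        ]
glue top [0.52669214 0.10883434 0.17      ]
glue base [0.52387313 0.11270354 0.05      ]
```

The top view shows the cam at about (367,229) with its slot turned about 17° from the red marks, and the pad at (314,235). The hatch is about 0.24 rad open. Next I approach above the pad with the gripper shut.

play_rows(motion=[[[0, 0, 8], [15, 25, 10], 0], [[0, 0, 16], [38, 68, 20], 0], [[0, 0, 24], [62, 112, 30], 0], [[0, 0, 32], [86, 156, 30], 0], [[0, 0, 40], [110, 200, 30], 0]], newtons=40)

```text
t: 0.6
tool_pos: [0.3721, -0.3667, 0.2835]
eef_rot: [0.0, 0.843, 0.538, -0.0]
force: [1.0, -0.3, -0.1]
opening: 0.0123
grip_force: 0.0
```

play_rows(motion=[[[0, 0, 8], [22, 40, 0], 0], [[0, 0, 16], [44, 80, 0], 0], [[0, 0, 24], [66, 120, 0], 0], [[0, 0, 32], [88, 160, 0], 0], [[0, 0, 40], [110, 200, 0], 0]])

```text
t: 1.1
tool_pos: [0.4819, -0.1668, 0.2832]
eef_rot: [0.0, 0.608, 0.794, -0.0]
force: [0.5, -0.6, 0.1]
opening: -0.0001
grip_force: 0.0
```

play_rows(motion=[[[0, 0, 8], [22, 40, 0], 0], [[0, 0, 16], [44, 80, 0], 0], [[0, 0, 24], [64, 120, -10], 0], [[0, 0, 32], [80, 155, -20], 0], [[0, 0, 40], [88, 169, -30], 0]])

```text
t: 1.6
tool_pos: [0.57, 0.0051, 0.2528]
eef_rot: [-0.0, 0.297, 0.955, 0.001]
force: [0.2, -0.4, -0.0]
opening: 0.0001
grip_force: 0.0
```

play_rows(motion=[[[0, 0, 0], [4, -3, -25], 0], [[0, 0, 0], [4, -3, -50], 0], [[0, 0, 0], [4, -3, -65], 0], [[0, 0, 0], [4, -3, -75], 0], [[0, 0, 0], [4, -3, -85], 0]])

```text
t: 2.1
tool_pos: [0.5736, -0.0026, 0.1684]
eef_rot: [0.0, 0.302, 0.953, 0.0]
force: [-2.7, 0.4, 3.7]
opening: 0.0002
grip_force: 1.7
```

play_rows(motion=[[[0, 0, 0], [0, 0, -9], 0], [[0, 0, 0], [-1, 0, -18], 0], [[0, 0, 0], [-2, 0, -27], 0], [[0, 0, 0], [-2, 0, -34], 0], [[0, 0, 0], [-2, 0, -37], 0]])

```text
t: 2.6
tool_pos: [0.5715, -0.0025, 0.1326]
eef_rot: [0.0, 0.302, 0.953, -0.0]
force: [-18.2, -1.4, 41.3]
opening: -0.0002
grip_force: 21.1
```

play_rows(motion=[[[0, 0, 0], [-1, 0, 1], 0], [[0, 0, 0], [-1, 0, 1], 0], [[0, 0, 0], [-1, 0, 1], 0], [[0, 0, 0], [-1, 0, 20], 0], [[0, 0, 0], [-1, 0, 65], 0]])

```text
t: 3.1
tool_pos: [0.5686, -0.0029, 0.1935]
eef_rot: [-0.003, 0.302, 0.953, -0.001]
force: [1.3, -0.8, 0.9]
opening: -0.0002
grip_force: 0.0
```

play_rows(motion=[[[0, 0, 8], [-5, 30, 15], 0], [[0, 0, 16], [-20, 70, 30], 0], [[0, 0, 22], [-40, 110, 40], 0], [[0, 0, 22], [-60, 150, 50], 0], [[0, 0, 22], [-60, 150, 50], 0]])

```text
t: 3.6
tool_pos: [0.5082, 0.1544, 0.2481]
eef_rot: [0.001, 0.11, 0.994, 0.001]
force: [0.5, 0.4, -0.1]
opening: -0.0001
grip_force: 0.0
```

```bash
cat > m.py <<'E'
from bench import *
from h import *
import sys
def K2(c,C):
    Ti=np.linalg.inv(c['world_from_camera']);p=Ti[:3,:3]@C+Ti[:3,3];p=p*[1,-1,-1]
    return cv2.projectPoints(p[None],np.zeros(3),np.zeros(3),K(c),np.array(c['D'],float))[0][0,0]
s=read_camera('scene');t=read_camera('top');i=sys.argv[1]
for n,c in(('scene',s),('top',t)):
    uv=K2(c,np.array([.577,-.1125,.127])).astype(int);u,v=uv
    cv2.imwrite(f'pics/{n}{i}.png',cv2.resize(c['frame'][v-60:v+60,u-80:u+80,::-1],None,fx=4,fy=4))
z=np.array([0,0,1.])
C0=np.array([.577,-.1125,.127]);P0=np.array([.570,.002,.111])
fs=feats(s,K2(s,C0),K2(s,P0));ft=feats(t,K2(t,C0),K2(t,P0))
C,e=tri(s,fs[0],t,ft[0]);P,e2=tri(s,fs[1],t,ft[1]);print('cam',C,e[0],'pad',P,e2[0])
y=P-C;y[2]=0;y/=np.linalg.norm(y);x=np.array([y[1],-y[0],0]);print('yaw',np.degrees(np.arctan2(x[1],x[0])))
for c,f in((s,fs),(t,ft)):
    print('on plane',plane(c,f[0],np.array([0,0,.127]),z))
    q=[plane(c,p,C,z) for p in f[2]];d=q[0]-q[1];print(len(q),'slot world angle',(np.degrees(np.arctan2(d[1],d[0]))+90)%180)
print(get_obs()['t'],get_obs()['tool_pos'])
E
python3 m.py 2
```

```text
cam [ 0.57577044 -0.11237596  0.12063879] 0.0009201599271815166 pad [0.57270414 0.00319634 0.10628308] 0.0009162768766121956
yaw 1.5197822710100317
on plane [ 0.57968953 -0.10963989  0.127     ]
2 slot world angle 74.47094512752403
on plane [ 0.57457121 -0.11252026  0.127     ]
2 slot world angle 76.79492948525501
3.7 [0.51038492 0.14833938 0.24643235]
```

Hatch is shut; cam centre ≈ (0.577,-0.112), slot at ≈76° in world. Moving above slot_left at (0.584,-0.085).

play_rows(motion=[[[0, 0, -1], [15, -46, 0], 0], [[0, 0, -1], [30, -93, 0], 0], [[0, 0, -1], [45, -140, -15], 0], [[0, 0, -1], [60, -187, -35], 0], [[0, 0, -1], [73, -233, -55], 0]])

```text
t: 4.2
tool_pos: [0.5823, -0.0836, 0.1926]
eef_rot: [0.0, 0.125, 0.992, -0.0]
force: [1.2, -0.0, 0.2]
opening: -0.0001
grip_force: 0.0
```

play_rows(motion=[[[0, 0, 0], [0, 0, -12], 0], [[0, 0, 0], [0, 0, -24], 0], [[0, 0, 0], [0, 0, -28], 0], [[0, 0, 0], [0, 0, -28], 0], [[0, 0, 0], [0, 0, -28], 0]])

```text
t: 4.7
tool_pos: [0.5821, -0.0787, 0.1666]
eef_rot: [0.0, 0.123, 0.992, 0.0]
force: [-0.4, 0.7, -0.2]
opening: 0.0003
grip_force: 0.0
```

```bash
python3 - <<'E'
from bench import *
from m import K2
E
python3 - <<'E'
import cv2,numpy as np
a=cv2.imread('pics/scene--.png')
E
ls pics
```

```text
scene1.png
scene2.png
top1.png
top2.pngTraceback (most recent call last):
  File "<stdin>", line 2, in <module>
  File "m.py", line 7, in <module>
    s=read_camera('scene');t=read_camera('top');i=sys.argv[1]
                                                  ~~~~~~~~^^^
IndexError: list index out of range
[ WARN:0@0.012] global loadsave.cpp:275 findDecoder imread_('pics/scene--.png'): can't open/read file: check file path/integrity
```

play_rows(motion=[[[0, 0, 0], [2, -6, 0], 0], [[0, 0, 0], [2, -6, -8], 0], [[0, 0, 0], [2, -6, -15], 0], [[0, 0, 0], [2, -6, -19], 0], [[0, 0, 0], [2, -6, -20], 0]])

```text
t: 5.3
tool_pos: [0.5834, -0.0856, 0.1449]
eef_rot: [-0.001, 0.124, 0.992, 0.0]
force: [-0.2, 0.9, 0.4]
opening: -0.0
grip_force: 0.0
```

```bash
python3 - <<'E'
from bench import *
import numpy as np
read_camera('top');o=get_obs();print(o['tool_pos'],np.round(o['force'],1))
import cv2
for n,(u,v) in(('scene',(272,228)),('top',(367,235))):
    f=read_camera(n)['frame'];cv2.imwrite(f'pics/{n}3.png',cv2.resize(f[v-50:v+50,u-65:u+65,::-1],None,fx=4,fy=4))
a,b=[cv2.imread(f'pics/{n}3.png') for n in('scene','top')]
cv2.imwrite('pics/both3.png',cv2.resize(np.hstack([a,b]),(796,306)))
E
```

```text
[ 0.58353748 -0.08553648  0.14517883] [ 0.5 -0.2  0.4]
```

View pics/both3.png

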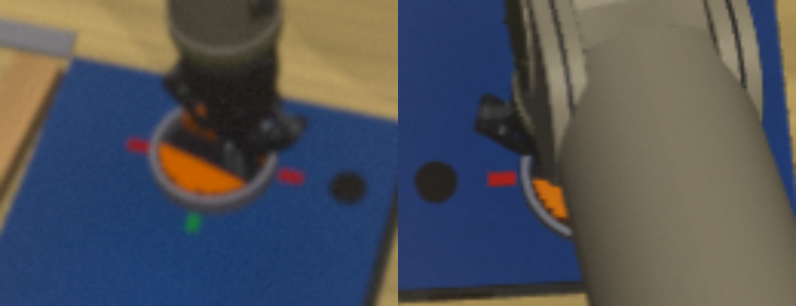

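The tips sit about 4 mm deep in the slot with no contact force, and the scene view shows the finger within the slot. I go a bit deeper and start turning.

play_rows(motion=[[[0, 0, 0], [0, 0, -4], 0], [[0, 0, 0], [0, 0, -7], 0], [[0, 0, -4], [2.8, -0.9, -7], 0], [[0, 0, -10], [5.5, -2, -7], 0], [[0, 0, -16], [8.1, -3.4, -7], 0]])

```text
t: 5.95
tool_pos: [0.5913, -0.0886, 0.1383]
eef_rot: [-0.001, 0.262, 0.965, 0.0]
force: [-2.8, 1.5, 1.0]
opening: 0.0
grip_force: 1.8
```

play_rows(motion=[[[0, 0, -6], [2.4, -1.6, 0], 0], [[0, 0, -12], [4.7, -3.6, 0], 0], [[0, 0, -18], [6.6, -5.7, 0], 0], [[0, 0, -24], [8.4, -8, 0], 0], [[0, 0, -30], [9.9, -10.6, 0], 0]])

```text
t: 6.45
tool_pos: [0.6012, -0.0989, 0.1383]
eef_rot: [-0.001, 0.503, 0.864, -0.0]
force: [-3.5, 2.8, 1.8]
opening: 0.0
grip_force: 2.1
```

play_rows(motion=[[[0, 0, -6], [1.3, -2.6, 0], 0], [[0, 0, -12], [2.2, -5.4, 0], 0], [[0, 0, -18], [2.9, -8.2, 0], 0], [[0, 0, -22], [3.2, -11.1, 0], 0], [[0, 0, -25], [3.3, -14.1, 0], 0]])

```text
t: 6.95
tool_pos: [0.6043, -0.1123, 0.1383]
eef_rot: [-0.002, 0.677, 0.736, -0.0]
force: [-4.3, 4.0, 2.1]
opening: 0.0001
grip_force: 2.6
```

play_rows(motion=[[[0, 0, 0], [-0.5, -2, 0], 0], [[0, 0, 0], [-1, -4, 0], 0], [[0, 0, 0], [-1, -5, 0], 0], [[0, 0, 0], [-1, -6, 0], 0], [[0, 0, 0], [-1, -6, 0], 0]])

```text
t: 7.45
tool_pos: [0.6029, -0.1164, 0.1381]
eef_rot: [-0.003, 0.676, 0.737, 0.0]
force: [-6.1, 9.7, 2.9]
opening: -0.0
grip_force: 4.8
```

play_rows(motion=[[[0, 0, 0], [-1, -2, 0], 0], [[0, 0, 0], [-1, -3, 0], 0], [[0, 0, 0], [-1, -3, 0], 0], [[0, 0, 0], [-1, -3, 0], 0], [[0, 0, 0], [-1, -3, 0], 0]])

```text
t: 7.95
tool_pos: [0.6026, -0.1167, 0.1382]
eef_rot: [-0.003, 0.675, 0.738, 0.002]
force: [-5.0, 15.4, 1.6]
opening: 0.0002
grip_force: 8.1
```

The tool stays put while the force rises to 15 N, so the cam is at its hard stop. I centre in the slot, lift out and move away.

play_rows(motion=[[[0, 0, 0], [0, 4, 0], 0], [[0, 0, 0], [-2, 8, 0], 0], [[0, 0, 0], [-2, 8, 5], 0], [[0, 0, 0], [-2, 8, 30], 0], [[0, 0, 0], [-2, 8, 75], 0]])

```text
t: 8.45
tool_pos: [0.5995, -0.1154, 0.2122]
eef_rot: [-0.002, 0.677, 0.736, -0.002]
force: [0.7, -0.3, -0.3]
opening: -0.0002
grip_force: 0.0
```

play_rows(motion=[[[0, 0, 0], [-10, 40, 30], 0], [[0, 0, 0], [-30, 85, 60], 0], [[0, 0, 0], [-55, 130, 70], 0], [[0, 0, 0], [-80, 170, 70], 0], [[0, 0, 0], [-100, 215, 70], 0]])

```text
t: 8.95
tool_pos: [0.5031, 0.0949, 0.2852]
eef_rot: [0.001, 0.677, 0.736, 0.001]
force: [1.4, -0.6, 0.1]
opening: -0.0002
grip_force: 0.0
```

play_rows(motion=[[[0, 0, 0], [-10, 30, 0], 0], [[0, 0, 0], [-20, 50, 0], 0], [[0, 0, 0], [-20, 50, 0], 0], [[0, 0, 0], [-20, 50, 0], 0], [[0, 0, 0], [-20, 50, 0], 0]])

```text
t: 9.45
tool_pos: [0.4846, 0.1427, 0.2839]
eef_rot: [0.0, 0.678, 0.735, -0.0]
force: [0.2, -1.1, -0.2]
opening: 0.0001
grip_force: 0.0
```

```bash
python3 m.py 4
```

```text
cam [ 0.57601644 -0.11212767  0.12146904] 0.0011199643384091145 pad [0.57253617 0.00330817 0.10614978] 0.0008762817525155614
yaw 1.7268841367270948
on plane [ 0.57939797 -0.10942504  0.127     ]
2 slot world angle 2.2934262408805353
on plane [ 0.57504141 -0.11256925  0.127     ]
2 slot world angle 1.3664485647797164
9.55 [0.48448762 0.14289086 0.28379595]
```

View pics/top4.png

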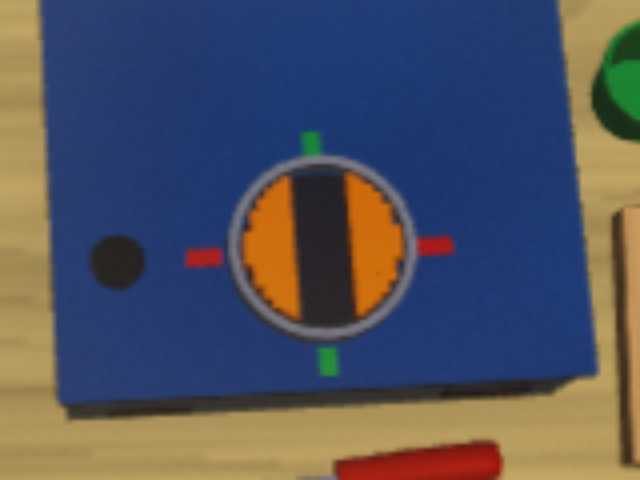

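The slot now lines up with the green marks (crop (312,142) and (328,360)), the hatch lies flat, and the gripper is clear.

```bash
python3 -c "
from bench import *
print(hand_in())"
```

```text
the job is handed in; nothing more can be done
None
```

The hatch is pushed shut, the cam is turned clockwise to its hard stop with the slot on the green marks, the gripper is clear, and the job is handed in; the hand-in returned no verdict.

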